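Unlock the pointing gauge and hold its sprung rod at the mark

ROBOT

A 7-joint arm with a two-finger parallel gripper is mounted at the origin on the work surface. World frame = base frame: x ahead of the robot, y to its left, z up, the work surface at z = 0. Lengths are in m, angles in rad, forces in N, time in s.
With the tool pointing down it reaches from about 0.425 to 0.875 m from the base axis. Payload 8.4 kg.
Tool frame: the origin (TCP) lies on the centre line of the jaws, within the pads' length; the fingertips stand 19 mm ahead of it and the grasp point (between the pads) is the TCP; z points along the fingers, y is the direction in which the jaws open and shut (so a half turn about z gives the same grasp; the last joint's range is limited). The gripper opens to 87 mm and grips with 3 to 60 N. Pads are 19 mm wide; open, the fingers measure 117 mm over their backs; the gripper's body (75 mm by 190 mm) begins 51 mm behind the grasp point.
Start: joints at [-1.36, 0.333, 0.04, 1.465, -0.013, 1.343, -0.059], TCP at [0.198, 0.619, 0.204] pointing down, gripper open.
Joint ranges: [-2.58, 2.58], [-0.38, 2.09], [-1.3, 1.39], [0.25, 2.4], [-1.5, 4.64], [0.08, 2.09], [-2.65, 2.65]. Speed limits (rad/s): [2.22, 2.22, 2.79, 2.79, 3.14, 3.14, 3.14].

INTERFACE

Orientations are given as a 3x3 rotation matrix whose columns are the frame's x, y, z axes.
In Python, from cell import env gives the robot as it stands.
- The arm moves only by the shell command python3 -m creep 'ROWS' [OPENING] [FORCE]. ROWS is JSON, a list of rows, each an object of numbers: "x", "y", "z": the shift along the tool's x, y, z in mm; "roll": the turn about the tool's z in degrees. In form: [{"x": .., "y": .., "z": .., "roll": ..}, ...]. A call has 1 to 5 rows; each row shifts and turns the commanded pose from where the row before left it, along the tool's axes as they then stand; what a row does not reach is not made up. A row lasts 1/12 s, in which the tool goes at most 41.7 mm and 7.16 degrees, less where a joint would pass 70% of its speed; a pose out of reach is approached as far as the arm can. A call is refused whole if a number of a shift passes 41.7 or a number of a turn 7.16, either way. A call with a gripper value outside its range is refused whole. OPENING is the finger opening in mm, from 0 to 87, set as the call begins (- or left out, the last holds). The fingers move at their own pace and stop on an object; FORCE is the grip in N (left out, the last holds). Time passes only in rows, so rows that do not move let the fingers close. It gives the time, the measured TCP pose, the force and the opening at its end, in the units of the state.
- env.state(): the state, without advancing time (a new reading comes with each control period).
- env.camera(name): name is "scene" or "top"; returns the picture (420x560x3 uint8, red, green, blue); there is no depth.
- env.calibration(name): a dict with "vfov" (degrees; the focal length in pixels is half the picture's height over the tangent of half this angle, whatever the lens; pixels are square), "cx", "cy" (the principal point, pixels), "R" (3x3) and "t" (3): a world point X has camera coordinates R X + t. Camera axes: x right, y down, z forward; pixel columns grow to the right and rows downward; lengths in m; the calibration is good to about 2 mm. A picture is of the moment at which its call begins. calibration takes no time and is no camera call.
- env.job_done(): hands the job in, once; it reports no verdict.
Trained networks look in the newest picture that a camera, given by its name, has taken for a name from the list of things; names that differ only in an ending like _2 or _b are one class to them, and where a whole thing is asked for, a point or a joint stands for the part that bears it (a point fixed in the world has none). Each returns a list of dicts, best first, with "confidence" (0 to 1); they miss things now and then, are a little off and sometimes report something else, mostly with a low value. They report only what shows in the picture. A call takes as long as a camera call. They do not tell look-alikes from the thing itself.
- env.recognise(thing, camera): "point" ([x, y, z] in m, in world coordinates, good to about 4 mm: the middle of the surface that is visible of it).
- env.trace(thing, camera): "region" (420x560 bool, what is visible of it).
The state is a dict: "t": time; "qpos": joint angles; "joint_vel": joint speeds; "joint_efforts": joint torques, N m; "eef_pos": TCP position; "orientation": TCP orientation; "force": force on the tool from outside, world axes, zero at the start; "wrist_torque": the same for the moment, N m; "opening": finger opening in m.
Only numpy, scipy, OpenCV 4.12 (cv2) and the standard library are available. Lean on these libraries where they do the work, as an engineer would, in place of code of your own. Each camera call takes 0.05 s, during which the arm holds its last target.

TASK

Slide the plywood locking plate straight up out of its slotted guide on the pointing gauge, lower it to the floor of the green tub before letting go, and leave it there. Then take the gauge's sprung rod by its dark wooden grip, pull it out until its red collar stands level between the two yellow index posts, and finish while still holding it there against the spring. Leave the carved horse, the glue bottle and the paint tin where they stand.

Things in the scene. Friction and masses are not known exactly. Their poses are not given: they have to be found in the camera images.
- gauge: Pointing gauge, fixed to the bench: beech base board 230 x 90 x 18 mm, an aluminium tube (28 mm across) in blue saddles at x = +40 to +130 mm. Origin on the bench under the rod's axis; the axis is 55 mm above the bench at y = 0. z up; -x is the direction in which the rod is pulled out, roughly world -y (yaw 1.3 to 1.85 rad).
- guide (a point): Centre of the slotted guide's top, 85 mm above the bench, at x = +8 mm in the gauge's frame. The guide is two dark steel uprights, 20 to 40 mm either side of the rod and 22 mm long along it, each with an upright groove 10 mm wide that holds the plate's side edges.
- rod: Sprung steel rod, 12 mm across, with a red collar and an upright wooden grip at its outer end. Slides along the gauge's -x by 0 to 110 mm, not turning; origin at the gauge's origin when fully in, moves with the rod, axes as the gauge's. The spring pulls it in with 3 N, plus 0.6 N per 10 mm pulled out. With the plate in place the collar meets it after about 3 mm.
- grip (a point): Centre of the top face of the rod's dark wooden grip, 110 mm above the bench; moves with the rod. The grip is 24 x 24 mm in plan, its sides square to the gauge's axes, and reaches down to 40 mm above the bench. It is 150 mm along the gauge's -x from the collar.
- collar (a point): Centre of the red collar on the rod (36 mm across, 10 mm thick), 55 mm above the bench; moves with the rod. With the rod in, it lies at x = +20 mm in the gauge's frame.
- index: The length mark: two yellow posts, 4 mm thick along the rod, 7 mm wide, tops 80 mm above the bench, fixed on the base board 27.5 mm either side of the rod. Origin midway between them on the board's top, 18 mm above the bench, axes as the gauge's. The collar's centre must come to x = 0 here, 50 to 90 mm of pull, different each time.
- plate: Plywood locking plate, 8 mm thick (x), 64 mm wide (y), 115 mm tall (z), 40 to 85 g. A 24 mm wide, 50 mm high notch, open below, straddles the rod. Origin at the centre of its lower edge. At the start it stands upright in the guide, axes as the gauge's, foot 18 mm and top 133 mm above the bench, the upper 48 mm free above the guide, about 1 mm play in the grooves.
- plate_top (a point): Centre of the plate's top edge, 115 mm above its foot.
- tub: Green open tub, fixed to the bench: 100 x 100 mm outside, 60 mm high, walls and floor 4 mm. Origin at the centre of its underside on the bench, axes square to its walls. The plate, let go on its foot in it, stays standing or leans over against a wall, and stays in either way.
- horse: Carved wooden horse, bystander, about 130 mm long, 32 mm wide, 120 mm tall, loose. Origin on the bench under its middle, head to its +x.
- glue: White glue bottle with red cap, bystander, 52 mm across, 140 mm tall, loose. Origin at the centre of its underside.
- tin: Blue paint tin, bystander, 72 mm across, 75 mm tall, loose. Origin at the centre of its underside.
Mind the look-alikes: they are no part of the job. There is more than one size of the plate; the one meant has the size given above.

How it is judged:
On the way, in this order (a step that is already met when the one before it is completed fails the run):
1. the plate is lifted clear of the guide, held in the gripper (height (world z) of plate above 0.09 m and contact force between plate and the fingers above 0.5 N), for 0.1 s.
2. the plate's foot is lowered into the tub, to within 25 mm of its floor, while still gripped (x of plate in the frame of tub between -0.05 and 0.05 m and y of plate in the frame of tub between -0.05 and 0.05 m and z of plate in the frame of tub below 0.029 m and contact force between plate and the fingers above 0.5 N), for 0.05 s.
3. the plate is let go and rests in the tub (x of plate in the frame of tub between -0.05 and 0.05 m and y of plate in the frame of tub between -0.05 and 0.05 m and z of plate in the frame of tub below 0.04 m and contact force between plate and the fingers below 0.1 N and linear speed of plate below 0.03 m/s), for 0.2 s.
4. the rod's collar is held at the index posts (x of collar in the frame of index between -0.005 and 0.005 m and contact force between rod and the fingers above 2 N), for 0.2 s.
At the end, for the whole second after the job is handed in: The robot's fingers hold the rod (more than 2 N of contact), the rod still (under 10 mm/s), with the collar's centre within 5 mm of the index posts along the rod; the plate rests untouched in the tub, its foot's centre within 50 mm of the tub's middle each way and under 40 mm high (all of step 3 and all of step 4 and linear speed of rod below 0.01 m/s); the arm keeps its last pose, push and grip.
It fails at once if the carved horse is shifted more than 25 mm or tipped (distance of horse from where it was at the start of the episode above 0.025 m or angle between horse's own z axis and vertical above 0.5 rad).
It fails at once if the glue bottle is shifted more than 25 mm or tipped (distance of glue from where it was at the start of the episode above 0.025 m or angle between glue's own z axis and vertical above 0.5 rad).
It fails at once if the paint tin is shifted more than 25 mm or tipped (distance of tin from where it was at the start of the episode above 0.025 m or angle between tin's own z axis and vertical above 0.5 rad).
It also fails if it takes over 51 s, if anything falls off the work surface, if the arm or the gripper's body presses on something with over 40 N, if the wrist force passes 120 N, or if a joint passes its speed limit or range.

## Working session

There is one attempt and no reset: what is moved stays moved. The work goes in short steps, Python scripts to look and compute and a shell command to move; the robot and the scene stay as the last step left them, time stands still between calls to the robot, and variables do not carry over. Pictures are saved under pics/ and viewed, and the job is handed in when it is done.

```bash
ls; mkdir -p pics; python3 - <<'E'
from cell import env
import cv2,numpy as np
for c in("scene","top"):
    im=env.camera(c); cv2.imwrite(f"pics/{c}0.png",im[:,:,::-1]); k=env.calibration(c); print(c,k)
s=env.state(); print(s['t'],s['eef_pos'],s['orientation'],s['opening'],s['force'])
E
```

```text
pics
scene {'vfov': 57.407397248723925, 'cx': 280.36646508559494, 'cy': 205.01142215915903, 'R': array([[ 0.73826024,  0.6743163 ,  0.01641187],
       [ 0.39654563, -0.41420967, -0.81925693],
       [-0.54564035,  0.61133287, -0.57319171]]), 't': array([-0.46626353, -0.14873202,  1.25682126])}
top {'vfov': 50.66226139033847, 'cx': 282.68548176086364, 'cy': 214.3615541277091, 'R': array([[-0.0288009 , -0.99956001,  0.00709249],
       [-0.98384506,  0.02709246, -0.17696017],
       [ 0.17669015, -0.01207452, -0.98419246]]), 't': array([0.03683857, 0.61349137, 1.11587342])}
0.1 [0.19808326 0.6185927  0.20300782] [[-9.52374133e-01  3.04931779e-01 -3.47399601e-04]
 [ 3.04931951e-01  9.52372970e-01 -1.49374567e-03]
 [-1.24636535e-04 -1.52853798e-03 -9.99998824e-01]] 0.08732200202562694 [-0.18766926 -0.06667248  0.31221772]
```

View pics/scene0.png

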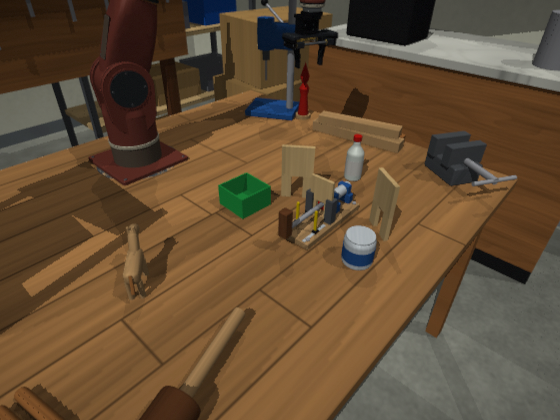

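View pics/top0.png

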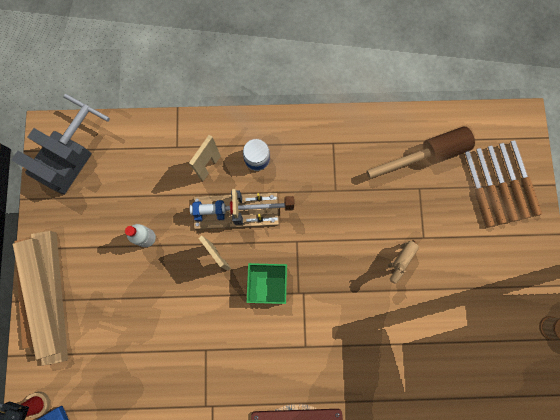

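The scene shows three notched plates: one at scene (298,170) / top (214,252), one at scene (385,200) / top (205,155), and one in the gauge's guide at scene (322,190) / top (235,207). The one in the guide, straddling the rod, should be ours; I'll confirm it with a crop and measure.

```bash
cat > h.py <<'E'
from cell import env
import cv2,numpy as np
def cal(c):
    k=env.calibration(c); f=210/np.tan(np.radians(k['vfov']/2)); return k,f
def proj(c,X):
    k,f=cal(c); p=np.atleast_2d(X)@k['R'].T+k['t']; return np.c_[k['cx']+f*p[:,0]/p[:,2],k['cy']+f*p[:,1]/p[:,2]]
def onz(c,uv,z):
    k,f=cal(c); o=-k['R'].T@k['t']; d=k['R'].T@np.array([(uv[0]-k['cx'])/f,(uv[1]-k['cy'])/f,1]); return o+d*(z-o[2])/d[2]
E
python3 - <<'E'
from h import *
for c in("top","scene"):
    env.camera(c)
    for n in("plate","plate_top","guide","grip","collar","index","tub","rod","horse","glue","tin"):
        r=env.recognise(n,c); print(c,n,[(np.round(d['point'],3).tolist(),round(d['confidence'],2)) for d in r[:4]])
a=cv2.imread('pics/top0.png')[180:310,180:310]; b=cv2.imread('pics/scene0.png')[140:270,260:420]
cv2.imwrite('pics/ct.png',cv2.resize(a,None,fx=4.6,fy=4.6,interpolation=2)); cv2.imwrite('pics/cs.png',cv2.resize(b,None,fx=4.6,fy=4.6,interpolation=2))
print(env.state()['t'])
E
```

```text
top plate [([0.762, 0.218, 0.112], 0.93), ([0.512, 0.19, 0.16], 0.77), ([0.639, 0.137, 0.135], 0.71)]
top plate_top [([0.755, 0.219, 0.11], 0.71), ([0.511, 0.187, 0.158], 0.69), ([0.631, 0.138, 0.13], 0.49)]
top guide [([0.63, 0.139, 0.016], 0.76)]
top grip [([0.635, 0.058, 0.061], 0.92)]
top collar [([0.634, 0.055, 0.063], 0.68)]
top index [([0.636, 0.134, 0.02], 0.66), ([0.616, 0.085, 0.026], 0.46), ([0.631, 0.135, 0.134], 0.39)]
top tub [([0.435, 0.065, 0.004], 0.92)]
top rod [([0.639, 0.059, 0.062], 0.84)]
top horse [([0.486, -0.284, 0.072], 0.87)]
top glue [([0.562, 0.381, 0.089], 0.81), ([0.638, 0.059, 0.065], 0.17)]
top tin [([0.775, 0.088, 0.074], 0.91)]
scene plate [([0.517, 0.186, 0.098], 0.9), ([0.776, 0.213, 0.089], 0.8), ([0.641, 0.14, 0.104], 0.61), ([0.646, 0.001, 0.06], 0.61)]
scene plate_top [([0.634, 0.138, 0.104], 0.82), ([0.518, 0.188, 0.102], 0.61)]
scene guide [([0.649, 0.125, 0.028], 0.94)]
scene grip [([0.646, 0.009, 0.059], 0.81)]
scene collar [([0.645, -0.0, 0.062], 0.93), ([0.44, 0.065, 0.031], 0.66), ([0.634, 0.138, 0.102], 0.53)]
scene index []
scene tub [([0.446, 0.066, 0.029], 0.88), ([0.644, 0.005, 0.059], 0.3)]
scene rod [([0.648, 0.001, 0.062], 0.6)]
scene horse [([0.504, -0.295, 0.074], 0.95)]
scene glue [([0.584, 0.374, 0.068], 0.63), ([0.656, 0.121, 0.028], 0.26)]
scene tin [([0.798, 0.062, 0.066], 0.96)]
1.3
```

View pics/ct.png

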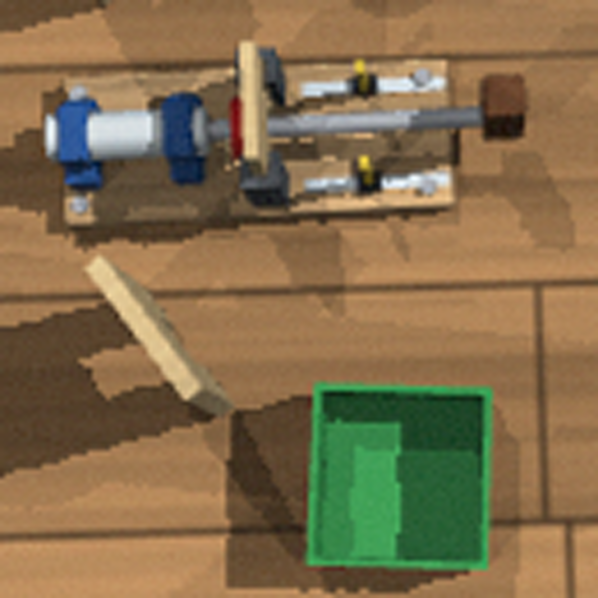

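View pics/cs.png

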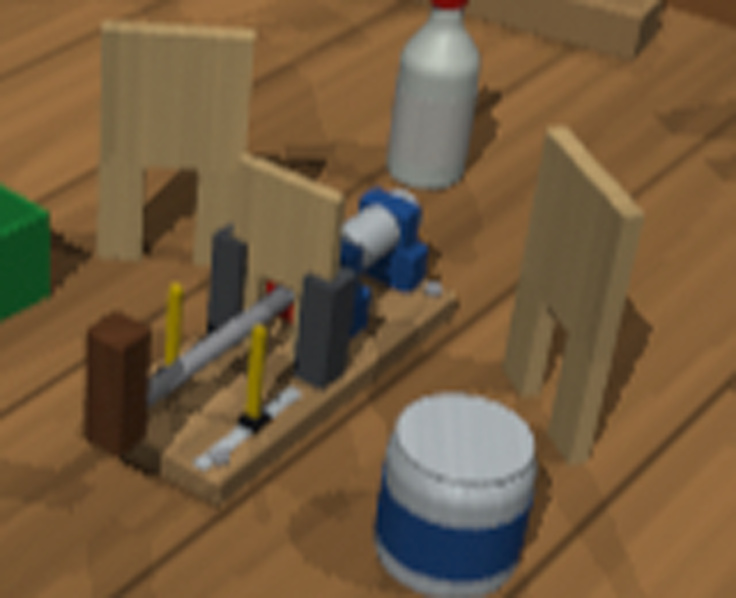

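```bash
cat > fit.py <<'E'
from h import *
from scipy.optimize import least_squares
T=lambda u,v:(180+u/4.6-.39,180+v/4.6-.39); S=lambda u,v:(260+u/4.6-.39,140+v/4.6-.39)
# params: gx,gy,yaw,pull p, board front xb ; index x = 20-p
def feats(q):
    gx,gy,yaw,p,xb=q
    ix=.020-p; gr=-.130
    F=[("top",T(362,66),(ix,-.0275,.08)),("top",T(367,161),(ix,.0275,.08)),
       ("top",T(482,78),(gr+.012,-.012,.11)) , ("top",T(525,76),(gr-.012,-.012,.11)),
       ("scene",S(176,285),(ix,.0275,.08)),("scene",S(260,327),(ix,-.0275,.08)),
       ("scene",S(119,330),(gr,0,.11)),
       ("top",T(444,62),(xb,-.045,.018)),("top",T(447,207),(xb,.045,.018)),
       ("scene",S(162,462),(xb,.045,.018)),("scene",S(218,492),(xb,-.045,.018)),("scene",S(458,293),(xb+.23,-.045,.018)),
       ("top",T(67,226),(xb+.23,.045,.018)),("top",T(66,80),(xb+.23,-.045,.018)),
       ("top",T(240,42),(.012,-.032,.133)),("top",T(259,42),(.004,-.032,.133)),
       ("scene",S(242,157),(.008,.032,.133)),("scene",S(343,200),(.008,-.032,.133))]
    return F
def W(q,l):
    c,s=np.cos(q[2]),np.sin(q[2]); return np.array([q[0]+c*l[0]-s*l[1],q[1]+s*l[0]+c*l[1],l[2]])
def res(q): return np.concatenate([(proj(c,W(q,l))[0]-uv) for c,uv,l in feats(q)])
r=least_squares(res,[.63,.13,1.57,.07,-.1],loss='soft_l1',x_scale=[.1,.1,.1,.05,.05])
if __name__=="__main__":
    q=r.x; print(np.round(q,4)); print(np.round(r.fun.reshape(-1,2),1).tolist())
    print('plate',W(q,(.008,0,.133)),'grip',W(q,(-.13,0,.11)),'grip goal',W(q,(-.13-q[3],0,.11)))
    cor=[T(314,387),T(492,388),T(487,567),T(307,565)]
    P=[onz("top",c,.06) for c in cor]; print(np.round(P,4).tolist(),np.mean(P,0))
    for c in("top","scene"):
        im=cv2.imread(f'pics/{c}0.png'); 
        tr=env.trace("tub",c); print(np.argwhere(tr[0]['region']).mean(0)[::-1] if tr else None, proj(c,[np.mean(P,0)]))
    k,f=cal("top"); print('cam',-k['R'].T@k['t'])
E
python3 fit.py
```

```text
[ 0.6367  0.1327  1.5965  0.0699 -0.1   ]
[[-0.7, -0.0], [-0.8, 0.1], [-0.2, -0.7], [-0.1, -0.7], [-0.5, 0.9], [-0.5, 0.7], [-0.6, -0.1], [0.5, -1.3], [1.6, -0.5], [-16.9, -11.0], [-0.0, -1.3], [-0.2, 0.3], [-0.8, -0.1], [-1.2, -0.9], [-0.2, -0.0], [-1.1, -0.2], [-0.5, 0.2], [-0.7, 0.2]]
plate [0.63650109 0.14065888 0.133     ] grip [0.64005254 0.00270459 0.11      ] grip goal [ 0.64185227 -0.0672053   0.11      ]
[[0.4867, 0.1129, 0.06], [0.4834, 0.0134, 0.06], [0.3852, 0.0191, 0.06], [0.3892, 0.1182, 0.06]] [0.4361323  0.06587669 0.06      ]
[266.16624365 283.1034264 ] [[266.57625046 283.10275394]]
[244.34208881 194.9931207 ] [[243.36057146 185.46472103]]
cam [0.40747759 0.03367501 1.20653647]
```

The fit agrees to sub-pixel in both views, apart from one board corner I mis-picked. The plate meant is the one in the guide: 64 mm wide, notch over the rod, top at 133 mm. The free-standing plates at scene (298,170) and (385,200) are larger look-alikes. First I go up and turn.

```bash
cat > rel.py <<'E'
from h import *
import sys
a=[float(v) for v in sys.argv[1:]]  # x y z yaw_of_tool_y(deg)
s=env.state(); R=s['orientation']; d=np.array(a[:3])-s['eef_pos']
yw=np.degrees(np.arctan2(R[1,1],R[0,1]))
print('t',round(s['t'],2),'pos',np.round(s['eef_pos'],4),'yaw',round(yw,2),'F',np.round(s['force'],1),'open',round(s['opening']*1000,1))
if len(a)>3:
    dy=a[3]-yw; print('roll',round(-dy,2))
    c=np.radians(a[3]); y=np.array([np.cos(c),np.sin(c),0]); x=np.cross(y,[0,0,-1.])
    print('in target-yaw tool axes mm',np.round(1000*np.array([d@x,d@y,-d[2]]),1))
print('now tool axes mm',np.round(1000*R.T@d,1),'q',np.round(s['qpos'],2))
E
python3 -m creep '[{"z":-30,"roll":-6.4},{"z":-30,"roll":-6.4},{"roll":-6.4},{}]' 60 20
python3 rel.py 0.6365 0.1407 0.26 91.5
```

```text
t 1.4 pos [0.1982 0.619  0.2038] yaw 72.25 F [-0.5 -0.3 -0.7] open 86.9
roll -19.25
in target-yaw tool axes mm [-425.6 -489.6  -56.2]
now tool axes mm [-563.3 -321.9  -56.2] q [-1.36  0.33  0.04  1.47 -0.01  1.34 -0.06]invalid input at $[0]: expected keys x, y, z, roll
```

```bash
python3 -m creep '[{"x":0,"y":0,"z":-30,"roll":-6.4},{"x":0,"y":0,"z":-25,"roll":-6.4},{"x":0,"y":0,"z":0,"roll":-6.4},{"x":0,"y":0,"z":0,"roll":0}]' 60 20
python3 rel.py 0.6365 0.1407 0.26 91.5
```

```text
t: 1.73
eef_pos: [0.1985, 0.6198, 0.2607]
orientation: [[-1.0, -0.03, 0.001], [-0.03, 1.0, 0.003], [-0.001, 0.003, -1.0]]
force: [0.4, -0.1, -0.5]
opening: 0.0684
t 1.73 pos [0.1985 0.6198 0.2607] yaw 91.75 F [ 0.4 -0.1 -0.5] open 68.4
roll 0.25
in target-yaw tool axes mm [-425.4 -490.4    0.7]
now tool axes mm [-4.233e+02 -4.922e+02 -4.000e-01] q [-1.33  0.31 -0.    1.38  0.    1.45  0.27]
```

```bash
python3 -m creep '[{"x":-21,"y":-24,"z":0,"roll":0},{"x":-21,"y":-24,"z":0,"roll":0},{"x":-21,"y":-24,"z":0,"roll":0},{"x":-21,"y":-24,"z":0,"roll":0},{"x":-21,"y":-24,"z":0,"roll":0}]'
python3 -m creep '[{"x":-21,"y":-24,"z":0,"roll":0},{"x":-21,"y":-24,"z":0,"roll":0},{"x":-21,"y":-24,"z":0,"roll":0},{"x":-21,"y":-24,"z":0,"roll":0},{"x":-21,"y":-24,"z":0,"roll":0}]'
python3 -m creep '[{"x":-21,"y":-24,"z":0,"roll":0},{"x":-21,"y":-24,"z":0,"roll":0},{"x":-21,"y":-24,"z":0,"roll":0},{"x":-21,"y":-24,"z":0,"roll":0},{"x":-21,"y":-24,"z":0,"roll":0}]' >/dev/null
python3 -m creep '[{"x":-21,"y":-24,"z":0,"roll":0},{"x":-21,"y":-24,"z":0,"roll":0},{"x":-21,"y":-24,"z":0,"roll":0},{"x":-21,"y":-24,"z":0,"roll":0},{"x":0,"y":0,"z":0,"roll":0}]' >/dev/null
python3 rel.py 0.6365 0.1407 0.18 91.5
```

```text
t: 2.15
eef_pos: [0.3068, 0.5, 0.2577]
orientation: [[-1.0, -0.021, -0.001], [-0.021, 1.0, -0.001], [0.001, -0.001, -1.0]]
force: [0.8, 0.2, -0.2]
opening: 0.0604
t: 2.57
eef_pos: [0.4147, 0.3827, 0.2579]
orientation: [[-1.0, -0.021, -0.001], [-0.021, 1.0, -0.001], [0.001, -0.001, -1.0]]
force: [0.4, 0.3, -0.7]
opening: 0.0601
t 3.4 pos [0.6115 0.1658 0.2575] yaw 90.74 F [-0.7 -1.5  0.6] open 60.1
roll -0.76
in target-yaw tool axes mm [-24.3 -25.8  77.5]
now tool axes mm [-24.6 -25.1  77.6] q [-0.64  0.29  0.39  1.44 -0.1   1.44  1.33]
```

```bash
python3 -m creep '[{"x":-12,"y":-13,"z":25,"roll":-0.8},{"x":-12,"y":-13,"z":25,"roll":0},{"x":0,"y":0,"z":20,"roll":0},{"x":0,"y":0,"z":0,"roll":0}]' 50
python3 rel.py 0.6365 0.1407 0.116 91.5
python3 - <<'E'
from h import *
for c in("top","scene"):
    cv2.imwrite(f'pics/{c}1.png',env.camera(c)[:,:,::-1])
a=cv2.imread('pics/top1.png')[150:300,180:310]; b=cv2.imread('pics/scene1.png')[110:260,270:400]
cv2.imwrite('pics/c1.png',np.hstack([cv2.resize(i,None,fx=3,fy=3,interpolation=2) for i in(a,b)]))
E
```

```text
t: 3.73
eef_pos: [0.631, 0.1464, 0.1832]
orientation: [[-0.999, -0.034, -0.008], [-0.034, 0.999, -0.003], [0.008, -0.003, -1.0]]
force: [-0.7, -0.3, 0.2]
opening: 0.0509
t 3.73 pos [0.631  0.1464 0.1832] yaw 91.94 F [-0.7 -0.3  0.2] open 50.9
roll 0.44
in target-yaw tool axes mm [-5.4 -5.8 67.2]
now tool axes mm [-5.9 -5.6 67.1] q [-0.59  0.36  0.38  1.51 -0.13  1.31  1.41]
```

View pics/c1.png

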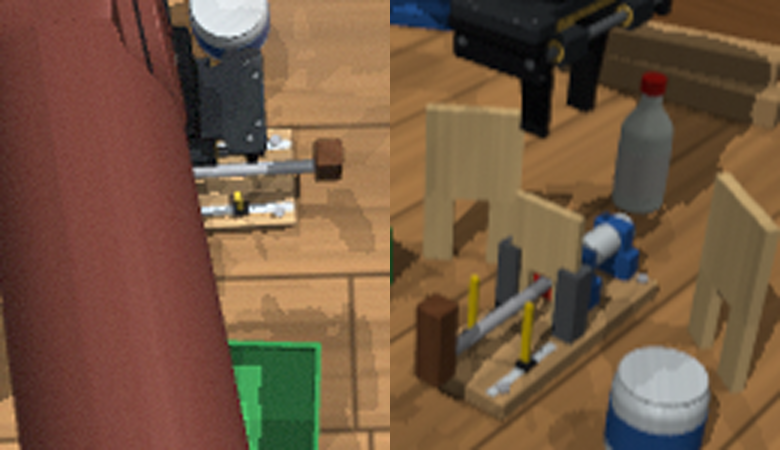

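```bash
python3 - <<'E'
from h import *
s=env.state(); p=s['eef_pos'];R=s['orientation']; print(p)
for n,l in(("tcp",(0,0,0)),("tipL",(0,.025,.019)),("tipR",(0,-.025,.019)),("tipLo",(0,.04,.019)),("tipRo",(0,-.04,.019)),("body",(0,0,-.051)),("b+",(.0375,.095,-.051)),("b-",(-.0375,-.095,-.051))):
    X=p+R@np.array(l); a=proj("top",X)[0];b=proj("scene",X)[0]; print(n,(a-[180,150])*3,(b-[270,110])*3+[390,0])
E
```

```text
[0.6324661  0.14839939 0.18809096]
tcp [143.883183   144.46154262] [554.61225239 139.0756014 ]
tipL [115.20528184 151.58599382] [570.48113689 149.35461639]
tipR [178.01889363 147.61201246] [533.99605543 172.23291014]
tipLo [ 96.34015296 152.77951968] [580.94394679 142.79381869]
tipRo [196.84196071 146.42114769] [522.54011148 179.41646135]
body [136.01027831 129.71525202] [560.38614587  78.63228683]
b+ [  9.44029861 187.28205586] [588.58952712  28.98166918]
b- [260.4466363   73.11886616] [526.47350161 138.33377153]
```

```bash
python3 - <<'E'
from h import *
b=cv2.imread('pics/scene1.png')[0:230,200:480]
a=cv2.imread('pics/top1.png')[60:290,100:380]
cv2.imwrite('pics/c2.png',cv2.resize(b,None,fx=2.6,fy=2.6,interpolation=2))
cv2.imwrite('pics/c3.png',cv2.resize(a,None,fx=2.6,fy=2.6,interpolation=2))
E
```

```text
(no output)
```

View pics/c2.png

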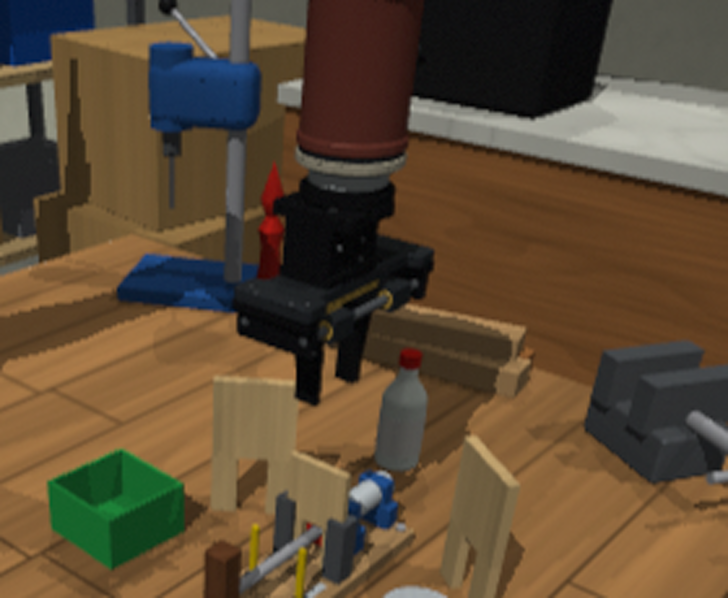

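View pics/c3.png

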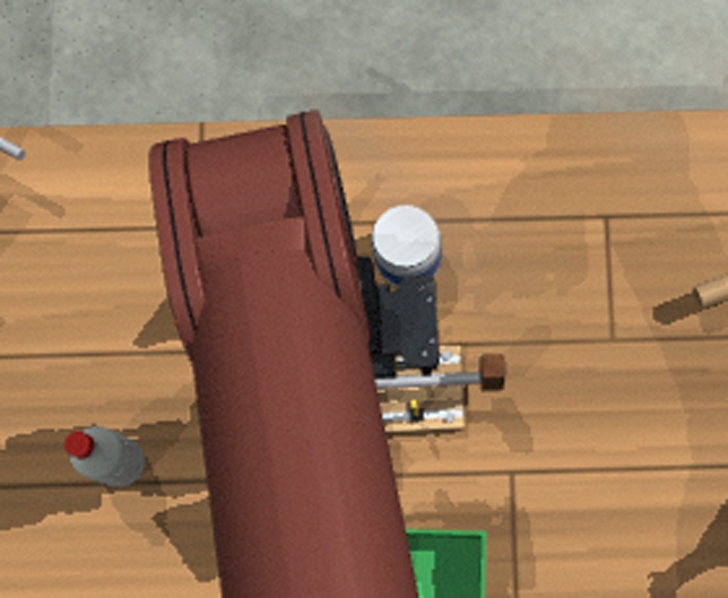

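```bash
python3 - <<'E'
from h import *
k,f=cal("scene"); print('cam',-k['R'].T@k['t'],f)
R0=np.array([[-.952,.305,0],[.305,.952,0],[0,0,-1]]);p0=np.array([.198,.6186,.203])
s=env.state(); print(s['eef_pos'],s['t'],s['qpos'])
outs=[]
for fn,p,R,h in(("scene0",p0,R0,.0437),("scene1",s['eef_pos'],s['orientation'],.0255)):
    im=cv2.imread(f'pics/{fn}.png'); pts=[]
    for l in((0,h,.019),(0,-h,.019),(0,h+.015,.019),(0,-h-.015,.019),(.0375,.095,-.051),(-.0375,.095,-.051),(-.0375,-.095,-.051),(.0375,-.095,-.051)): pts.append(proj("scene",p+R@np.array(l))[0])
    c=np.mean(pts,0).astype(int); x0,y0=max(c[0]-65,0),max(c[1]-80,0)
    b=cv2.resize(im[y0:y0+150,x0:x0+130],None,fx=3,fy=3,interpolation=2)
    for i,q in enumerate(pts): cv2.circle(b,tuple(((q-[x0,y0]+.5)*3).astype(int)),3,(0,0,255) if i<4 else (0,255,255),-1)
    outs.append(b)
cv2.imwrite('pics/c4.png',np.hstack(outs))
E
```

```text
cam [ 1.08897524 -0.51553329  0.60620205] 383.5140717135149
[0.6324661  0.14839939 0.18809096] 3.8333 [-0.59226449  0.35424176  0.38282967  1.50062037 -0.13432161  1.31514411
  1.41145095]
```

View pics/c4.png

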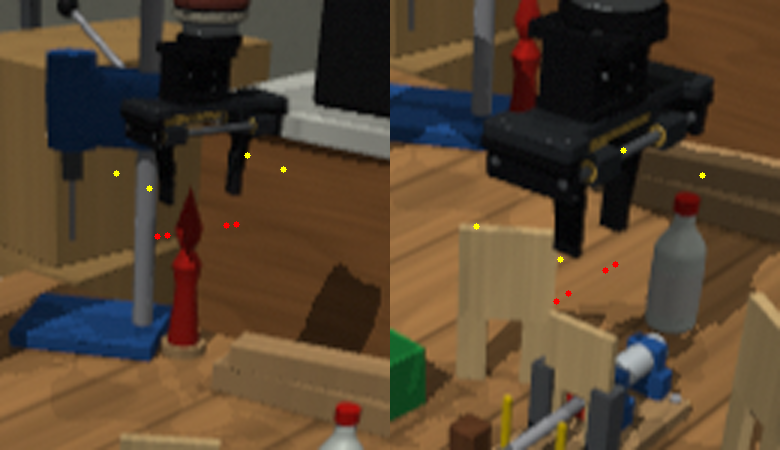

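The pictures put the gripper a few pixels higher than the state predicts, about 13 px in scene, while xy agrees. I'll correct xy, descend part way with the jaws straddling the plate, and look again before closing.

```bash
python3 -m creep '[{"x":-4.5,"y":-6.5,"z":0,"roll":0.4},{"x":0,"y":0,"z":15,"roll":0},{"x":0,"y":0,"z":15,"roll":0},{"x":0,"y":0,"z":0,"roll":0}]' 50
cat > look.py <<'E'
from h import *
import sys
n=sys.argv[1]
for c in("top","scene"): cv2.imwrite(f'pics/{c}{n}.png',env.camera(c)[:,:,::-1])
a=cv2.imread(f'pics/top{n}.png')[140:310,180:310]; b=cv2.imread(f'pics/scene{n}.png')[90:260,200:400]
cv2.imwrite(f'pics/l{n}.png',cv2.resize(np.hstack([a,b]),None,fx=2.4,fy=3 if 0 else 2.4,interpolation=2))
E
python3 look.py 3; python3 rel.py 0.6365 0.1407 0.116 91.5
```

```text
t: 4.17
eef_pos: [0.6376, 0.1417, 0.1578]
orientation: [[-0.999, -0.032, -0.001], [-0.032, 0.999, -0.0], [0.001, -0.0, -1.0]]
force: [-0.5, 1.1, -0.3]
opening: 0.05
t 4.27 pos [0.6385 0.142  0.1601] yaw 91.84 F [ 1.1 -0.3 -0.9] open 49.8
roll 0.34
in target-yaw tool axes mm [ 2.  -1.3 44.1]
now tool axes mm [ 2.  -1.3 44.1] q [-0.58  0.38  0.38  1.53 -0.15  1.26  1.43]
```

View pics/l3.png

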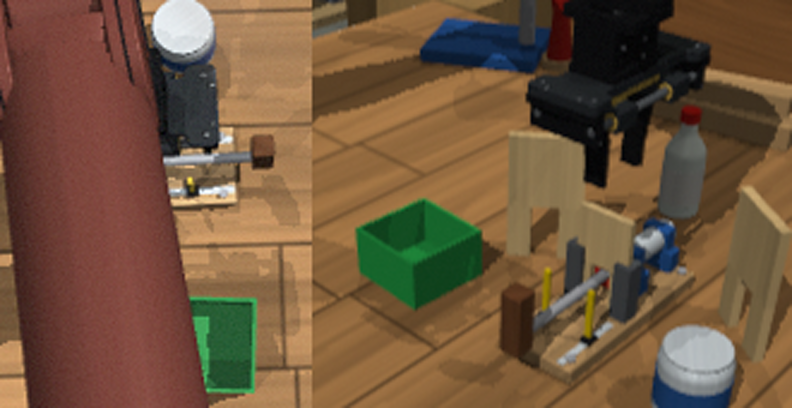

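```bash
python3 - <<'E'
from h import *
def ray(c,uv):
    k,f=cal(c); o=-k['R'].T@k['t']; d=k['R'].T@np.array([(uv[0]-k['cx'])/f,(uv[1]-k['cy'])/f,1]); return o,d
for nm,uv,y in(("near tip",(200+(597-312)/2.4,90+182/2.4),.112),("far tip",(200+(632-312)/2.4,90+163/2.4),.172)):
    o,d=ray("scene",uv)
    for yy in(y,y+.02,y+.04): print(nm,uv,'y',yy,np.round(o+d*(yy-o[1])/d[1],3))
    for z in(.141,.16,.18): print('  z',np.round(o+d*(z-o[2])/d[2],3))
print(proj("scene",[[.6385,.112,.141],[.6385,.172,.141]]),proj("top",[[.6385,.112,.141],[.6385,.112,.167],[.60,.112,.167],[.6385,.047,.211],[.6385,.047,.24]]))
E
python3 - <<'E'
from h import *
im=cv2.imread('pics/top3.png')[150:220,225:285]
cv2.imwrite('pics/t3.png',cv2.resize(im,None,fx=8,fy=8,interpolation=2))
im=cv2.imread('pics/scene3.png')[90:200,280:380]
cv2.imwrite('pics/s3.png',cv2.resize(im,None,fx=5.4,fy=5.4,interpolation=2))
E
```

```text
near tip (318.75, 165.83333333333334) y 0.112 [0.643 0.112 0.182]
near tip (318.75, 165.83333333333334) y 0.132 [0.629 0.132 0.168]
near tip (318.75, 165.83333333333334) y 0.152 [0.615 0.152 0.155]
  z [0.601 0.172 0.141]
  z [0.62  0.144 0.16 ]
  z [0.641 0.114 0.18 ]
far tip (333.33333333333337, 157.91666666666669) y 0.172 [0.641 0.172 0.178]
far tip (333.33333333333337, 157.91666666666669) y 0.19199999999999998 [0.628 0.192 0.166]
far tip (333.33333333333337, 157.91666666666669) y 0.212 [0.615 0.212 0.153]
  z [0.602 0.232 0.141]
  z [0.622 0.201 0.16 ]
  z [0.643 0.169 0.18 ]
[[315.8696833  180.42574469]
 [331.10869837 171.17414682]] [[244.98742891 199.44121964]
 [244.15688706 197.16182767]
 [244.37448713 212.96128957]
 [270.93287656 192.29458388]
 [270.68669624 189.3644083 ]]
```

View pics/t3.png

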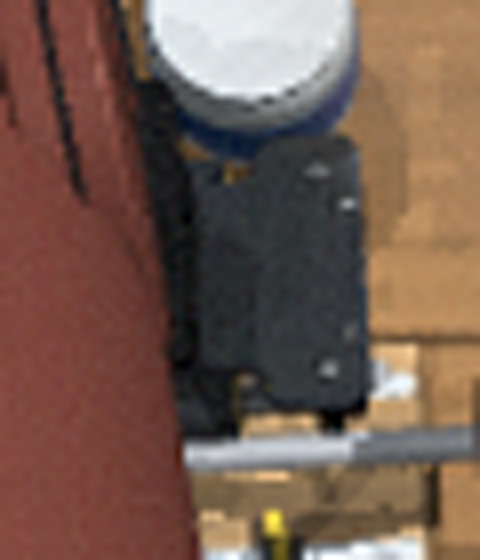

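View pics/s3.png

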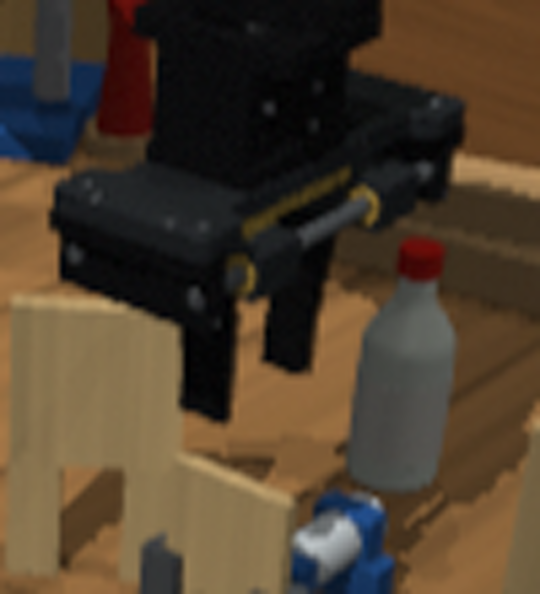

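```bash
python3 -m creep '[{"x":2,"y":-1,"z":14,"roll":0.3},{"x":0,"y":0,"z":14,"roll":0},{"x":0,"y":0,"z":14,"roll":0},{"x":0,"y":0,"z":0,"roll":0}]' 50
python3 rel.py 0.6365 0.1407 0.116 91.5;python3 look.py 4; 
python3 - <<'E'
from h import *
im=cv2.imread('pics/scene4.png')[110:220,280:380]
cv2.imwrite('pics/s4.png',cv2.resize(im,None,fx=5.4,fy=5.4,interpolation=2))
E
```

```text
t: 4.6
eef_pos: [0.6355, 0.1407, 0.116]
orientation: [[-1.0, -0.027, -0.002], [-0.027, 1.0, -0.0], [0.002, -0.0, -1.0]]
force: [-0.3, -0.3, -0.4]
opening: 0.0503
t 4.6 pos [0.6355 0.1407 0.116 ] yaw 91.55 F [-0.3 -0.3 -0.4] open 50.3
roll 0.05
in target-yaw tool axes mm [-1.  -0.1  0. ]
now tool axes mm [-1.  -0.1  0. ] q [-0.57  0.41  0.38  1.58 -0.16  1.18  1.43]
```

View pics/s4.png

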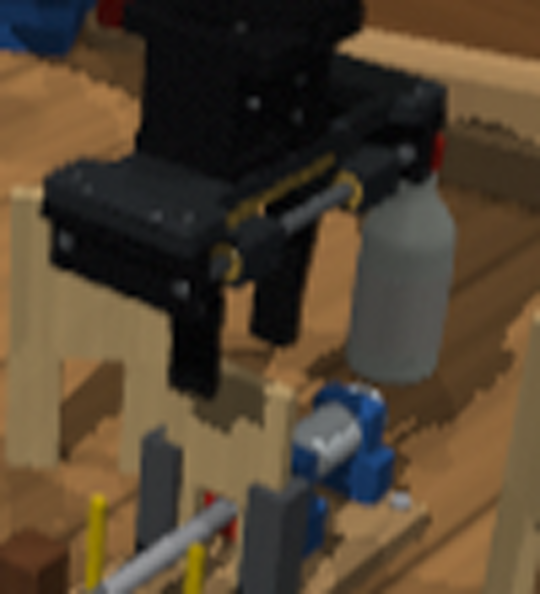

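The s4 crop shows the fingertips, near (194,392) and far (275,342), about level with the plate's top edge. By the state they should be 36 mm below it. I trust the picture, so I go down 18 mm, which is safe under either reading, and check.

```bash
python3 -m creep '[{"x":-1,"y":0,"z":9,"roll":0},{"x":0,"y":0,"z":9,"roll":0},{"x":0,"y":0,"z":0,"roll":0}]' 50
python3 look.py 5; 
python3 - <<'E'
from h import *
im=cv2.imread('pics/scene5.png')[110:220,280:380]
cv2.imwrite('pics/s5.png',cv2.resize(im,None,fx=5.4,fy=5.4,interpolation=2))
E
```

```text
t: 4.95
eef_pos: [0.6365, 0.1406, 0.0973]
orientation: [[-1.0, -0.027, -0.002], [-0.027, 1.0, -0.001], [0.002, -0.0, -1.0]]
force: [-0.7, -0.3, -0.4]
opening: 0.05
```

View pics/s5.png

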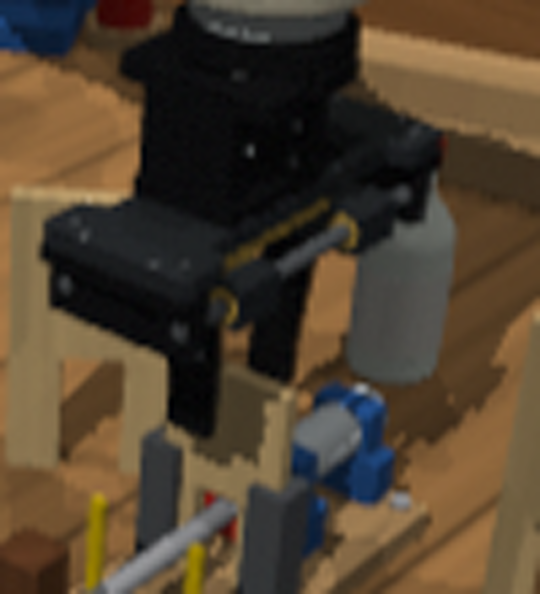

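```bash
python3 -m creep '[{"x":0,"y":0,"z":8,"roll":0},{"x":0,"y":0,"z":7,"roll":0},{"x":0,"y":0,"z":0,"roll":0}]' 50
python3 look.py 6; 
python3 - <<'E'
from h import *
im=cv2.imread('pics/scene6.png')[110:220,280:380]
cv2.imwrite('pics/s6.png',cv2.resize(im,None,fx=5.4,fy=5.4,interpolation=2))
E
```

```text
t: 5.3
eef_pos: [0.6362, 0.1405, 0.082]
orientation: [[-1.0, -0.027, -0.002], [-0.027, 1.0, -0.001], [0.002, -0.001, -1.0]]
force: [-0.1, 0.2, 0.4]
opening: 0.0497
```

View pics/s6.png

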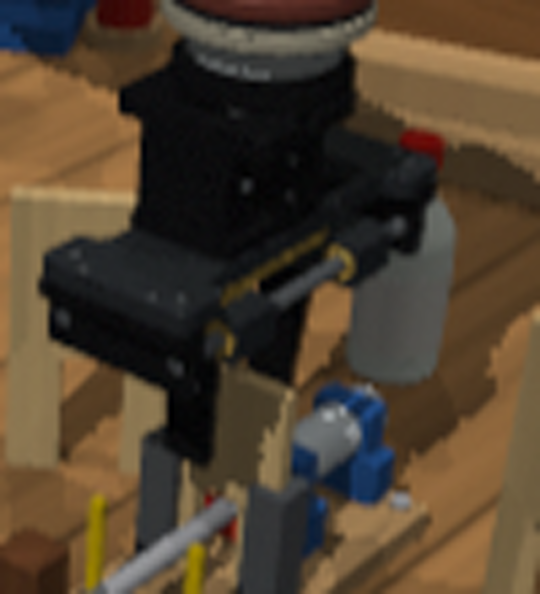

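Tips are now at about z 0.100 m by the picture, with the plate between the jaws. Closing.

```bash
python3 -m creep '[{"x":0,"y":0,"z":0,"roll":0},{"x":0,"y":0,"z":0,"roll":0},{"x":0,"y":0,"z":0,"roll":0},{"x":0,"y":0,"z":0,"roll":0},{"x":0,"y":0,"z":0,"roll":0}]' 0 30
python3 -m creep '[{"x":0,"y":0,"z":0,"roll":0},{"x":0,"y":0,"z":0,"roll":0},{"x":0,"y":0,"z":0,"roll":0},{"x":0,"y":0,"z":0,"roll":0}]'
```

```text
t: 5.82
eef_pos: [0.6373, 0.1407, 0.084]
orientation: [[-1.0, -0.027, 0.0], [-0.027, 1.0, 0.0], [-0.0, 0.0, -1.0]]
force: [0.0, 0.3, 0.4]
opening: 0.0248
t: 6.15
eef_pos: [0.6372, 0.1407, 0.0839]
orientation: [[-1.0, -0.027, -0.0], [-0.027, 1.0, -0.0], [0.0, -0.0, -1.0]]
force: [-0.3, -0.4, -0.3]
opening: 0.0078
```

```bash
python3 -m creep '[{"x":0,"y":0,"z":-10,"roll":0},{"x":0,"y":0,"z":-15,"roll":0},{"x":0,"y":0,"z":-25,"roll":0},{"x":0,"y":0,"z":-25,"roll":0},{"x":0,"y":0,"z":-25,"roll":0}]'
python3 -m creep '[{"x":0,"y":0,"z":-20,"roll":0},{"x":0,"y":0,"z":-5,"roll":0},{"x":0,"y":0,"z":0,"roll":0},{"x":0,"y":0,"z":0,"roll":0}]'
python3 look.py 7;python3 rel.py 0.436 0.066 0.209 121.5
```

```text
t: 6.57
eef_pos: [0.637, 0.1405, 0.1857]
orientation: [[-1.0, -0.027, 0.0], [-0.027, 1.0, -0.0], [-0.0, -0.0, -1.0]]
force: [-0.4, 1.4, -0.7]
opening: 0.008
t: 6.9
eef_pos: [0.6369, 0.1407, 0.2084]
orientation: [[-1.0, -0.027, -0.0], [-0.027, 1.0, -0.0], [0.0, -0.0, -1.0]]
force: [-0.2, -0.7, -0.8]
opening: 0.0078
t 7.0 pos [0.6364 0.1406 0.2073] yaw 91.55 F [ 0.7 -0.4  0.1] open 8.0
roll -29.95
in target-yaw tool axes mm [209.8  41.1  -1.7]
now tool axes mm [202.3 -69.2  -1.2] q [-0.58  0.35  0.39  1.47 -0.13  1.35  1.41]
```

View pics/l7.png

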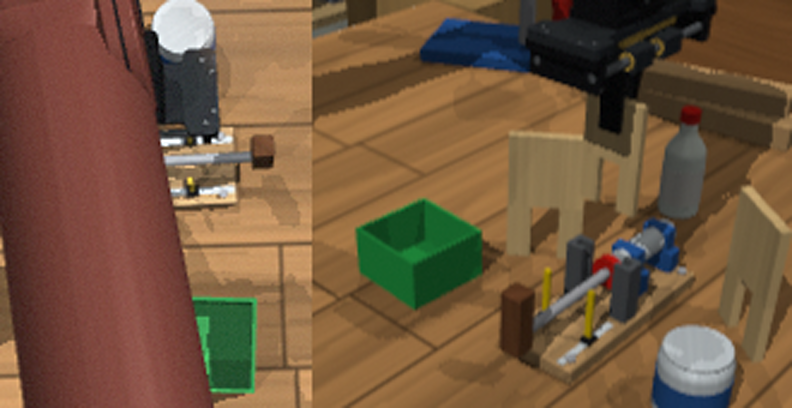

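The plate is out (foot about 0.14 m), clear of the guide, and the collar is visible in the l7 crop at (605,268). Moving over the tub.

```bash
python3 -m creep '[{"x":15,"y":-5,"z":0,"roll":0},{"x":25,"y":-9,"z":0,"roll":0},{"x":25,"y":-9,"z":0,"roll":0},{"x":25,"y":-9,"z":0,"roll":0},{"x":25,"y":-9,"z":0,"roll":0}]'
python3 -m creep '[{"x":25,"y":-8,"z":0,"roll":0},{"x":25,"y":-8,"z":0,"roll":0},{"x":20,"y":-7,"z":0,"roll":0},{"x":12,"y":-4,"z":0,"roll":0},{"x":5,"y":-1,"z":0,"roll":0}]' 
python3 -m creep '[{"x":0,"y":0,"z":0,"roll":-5},{"x":0,"y":0,"z":0,"roll":-6},{"x":0,"y":0,"z":0,"roll":-6},{"x":0,"y":0,"z":0,"roll":-6},{"x":0,"y":0,"z":0,"roll":-6}]' 
python3 -m creep '[{"x":0,"y":0,"z":0,"roll":0},{"x":0,"y":0,"z":0,"roll":0}]' 
python3 look.py 8;python3 rel.py 0.436 0.066 0.207 121.5
```

```text
t: 7.42
eef_pos: [0.5214, 0.096, 0.2073]
orientation: [[-1.0, -0.027, -0.002], [-0.027, 1.0, -0.001], [0.002, -0.001, -1.0]]
force: [-0.7, 0.0, 0.6]
opening: 0.0078
t: 7.83
eef_pos: [0.4351, 0.0654, 0.208]
orientation: [[-1.0, -0.027, -0.002], [-0.027, 1.0, -0.0], [0.002, -0.0, -1.0]]
force: [0.6, 0.7, 0.4]
opening: 0.0078
t: 8.25
eef_pos: [0.4371, 0.0664, 0.2081]
orientation: [[-0.858, -0.513, -0.001], [-0.513, 0.858, -0.001], [0.001, -0.0, -1.0]]
force: [0.5, -0.1, -0.1]
opening: 0.0075
t: 8.42
eef_pos: [0.4371, 0.0665, 0.2083]
orientation: [[-0.863, -0.506, -0.001], [-0.506, 0.863, -0.001], [0.001, -0.0, -1.0]]
force: [-0.7, 0.8, -0.6]
opening: 0.0078
t 8.52 pos [0.4371 0.0664 0.2085] yaw 120.37 F [ 0.9  0.3 -0.4] open 7.3
roll -1.13
in target-yaw tool axes mm [1.2 0.3 1.5]
now tool axes mm [1.2 0.3 1.5] q [-0.68 -0.13  0.4   1.95  0.05  1.31  1.8 ]
```

View pics/l8.png

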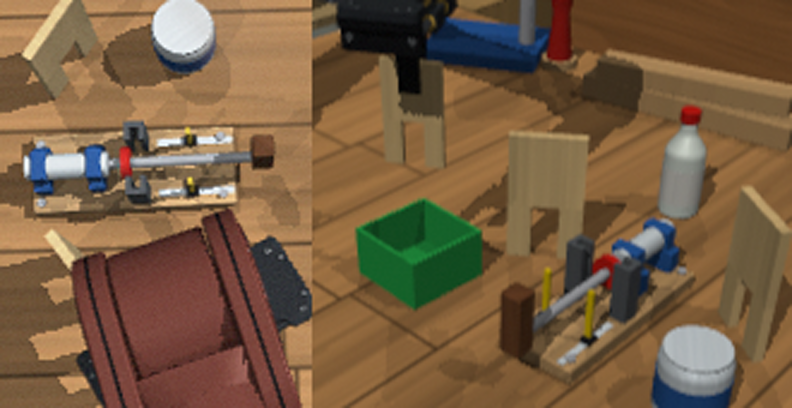

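```bash
python3 - <<'E'
from h import *
s=env.state(); p=s['eef_pos'];R=s['orientation']
for fz in(.1425,.16,.18):
  for sx in(1,-1):
    X=p+R@np.array([sx*.032,0,0]); X[2]=fz; print(fz,sx,proj("scene",X)[0])
print('obs',(200+(383-312)/2.4,90+160/2.4),(200+(444-312)/2.4,90+167/2.4))
print('tub rim corners',proj("scene",[[.4867,.1129,.06],[.4834,.0134,.06],[.3852,.0191,.06],[.3892,.1182,.06]]))
print('obs near corner',(200+(418-312)/2.4,90+263/2.4),'right',(200+(481-312)/2.4,90+235/2.4),'left',(200+(358-312)/2.4,90+232/2.4),'far',(200+(423-312)/2.4,90+200/2.4))
E
```

```text
0.1425 1 [230.49371639 156.6520426 ]
0.1425 -1 [254.65525225 159.48867208]
0.16 1 [230.0925024 150.4983316]
0.16 -1 [254.50165764 153.29833728]
0.18 1 [229.62371491 143.30819652]
0.18 -1 [254.32215148 146.06368704]
obs (229.58333333333334, 156.66666666666669) (255.0, 159.58333333333334)
tub rim corners [[269.21220094 185.70164543]
 [240.95118848 200.35158921]
 [217.43354879 185.14160458]
 [245.55453637 172.23068687]]
obs near corner (244.16666666666669, 199.58333333333334) right (270.4166666666667, 187.91666666666669) left (219.16666666666666, 186.66666666666669) far (246.25, 173.33333333333334)
```

```bash
python3 -m creep '[{"x":1,"y":0,"z":15,"roll":0},{"x":0,"y":0,"z":25,"roll":0},{"x":0,"y":0,"z":25,"roll":0},{"x":0,"y":0,"z":20,"roll":0},{"x":0,"y":0,"z":0,"roll":0}]'
python3 -m creep '[{"x":0,"y":0,"z":15,"roll":0},{"x":0,"y":0,"z":12,"roll":0},{"x":0,"y":0,"z":8,"roll":0},{"x":0,"y":0,"z":0,"roll":0}]' 
python3 look.py 9;python3 rel.py 0.436 0.066 0.073 121.5
```

```text
t: 8.93
eef_pos: [0.4338, 0.065, 0.1203]
orientation: [[-0.862, -0.506, -0.006], [-0.506, 0.862, -0.002], [0.006, 0.001, -1.0]]
force: [-1.0, -0.3, -0.6]
opening: 0.0079
t: 9.27
eef_pos: [0.4358, 0.0656, 0.0883]
orientation: [[-0.862, -0.507, -0.001], [-0.507, 0.862, -0.001], [0.002, 0.0, -1.0]]
force: [0.6, 0.1, 0.2]
opening: 0.008
t 9.37 pos [0.4366 0.0658 0.0896] yaw 120.51 F [-0.2  0.2 -1.1] open 7.6
roll -0.99
in target-yaw tool axes mm [ 0.4  0.5 16.6]
now tool axes mm [ 0.4  0.5 16.6] q [-0.67 -0.01  0.42  2.11  0.    1.04  1.85]
```

View pics/l9.png

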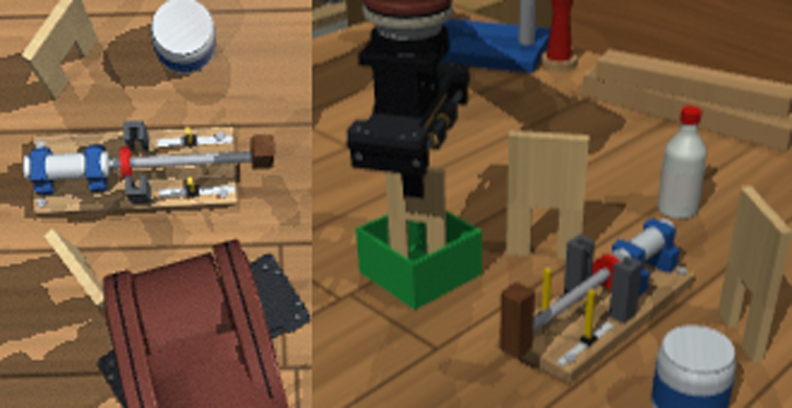

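```bash
python3 -m creep '[{"x":0,"y":0,"z":9,"roll":0},{"x":0,"y":0,"z":5,"roll":0},{"x":0,"y":0,"z":0,"roll":0}]'
python3 -m creep '[{"x":0,"y":0,"z":2,"roll":0},{"x":0,"y":0,"z":0,"roll":0},{"x":0,"y":0,"z":2,"roll":0},{"x":0,"y":0,"z":0,"roll":0},{"x":0,"y":0,"z":0,"roll":0}]'
python3 rel.py 0.436 0.066 0.07 121.5
```

```text
t: 9.62
eef_pos: [0.4357, 0.0656, 0.074]
orientation: [[-0.861, -0.508, -0.001], [-0.508, 0.861, -0.0], [0.001, 0.0, -1.0]]
force: [-0.7, -0.5, -0.6]
opening: 0.0076
t: 10.03
eef_pos: [0.4362, 0.0657, 0.0709]
orientation: [[-0.861, -0.508, -0.0], [-0.508, 0.861, -0.0], [0.0, -0.0, -1.0]]
force: [-0.7, 0.2, 0.1]
opening: 0.0079
t 10.03 pos [0.4362 0.0657 0.0709] yaw 120.55 F [-0.7  0.2  0.1] open 7.9
roll -0.95
in target-yaw tool axes mm [0.1 0.4 0.9]
now tool axes mm [0.1 0.4 0.9] q [-0.67  0.02  0.42  2.13 -0.01  1.    1.87]
```

```bash
python3 -m creep '[{"x":0,"y":0,"z":0,"roll":0},{"x":0,"y":0,"z":0,"roll":0},{"x":0,"y":0,"z":0,"roll":0},{"x":0,"y":0,"z":0,"roll":0},{"x":0,"y":0,"z":0,"roll":0}]' 60 30
python3 look.py 10;python3 rel.py 0.436 0.066 0.07 121.5
```

```text
t: 10.45
eef_pos: [0.4363, 0.0658, 0.0709]
orientation: [[-0.861, -0.508, 0.0], [-0.508, 0.861, 0.0], [-0.0, -0.0, -1.0]]
force: [0.1, -0.0, 0.9]
opening: 0.0333
t 10.55 pos [0.4362 0.0657 0.0709] yaw 120.55 F [-0.1 -0.   0.9] open 40.9
roll -0.95
in target-yaw tool axes mm [0.1 0.3 0.9]
now tool axes mm [0.1 0.3 0.9] q [-0.67  0.02  0.42  2.13 -0.01  1.    1.87]
```

View pics/l10.png

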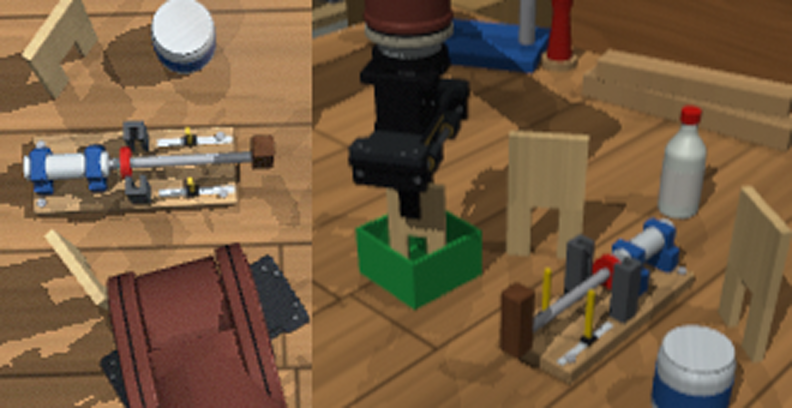

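The plate stands in the tub, released (l10 crop around (420,215)). I finish opening and rise straight up.

```bash
python3 -m creep '[{"x":0,"y":0,"z":0,"roll":0},{"x":0,"y":0,"z":0,"roll":0},{"x":0,"y":0,"z":0,"roll":0}]'
python3 -m creep '[{"x":0,"y":0,"z":-10,"roll":0},{"x":0,"y":0,"z":-25,"roll":0},{"x":0,"y":0,"z":-35,"roll":0},{"x":0,"y":0,"z":-35,"roll":0},{"x":0,"y":0,"z":-35,"roll":0}]'
python3 -m creep '[{"x":0,"y":0,"z":-5,"roll":0},{"x":0,"y":0,"z":0,"roll":0},{"x":0,"y":0,"z":0,"roll":0}]'
python3 look.py 11;python3 rel.py 0.640 0.0027 0.21 91.5
```

```text
t: 10.8
eef_pos: [0.4362, 0.0657, 0.0708]
orientation: [[-0.861, -0.508, -0.0], [-0.508, 0.861, -0.0], [0.0, -0.0, -1.0]]
force: [-0.2, 0.8, -0.2]
opening: 0.0578
t: 11.22
eef_pos: [0.4358, 0.0654, 0.2132]
orientation: [[-0.861, -0.508, 0.0], [-0.508, 0.861, -0.0], [-0.0, -0.0, -1.0]]
force: [0.7, 0.6, -0.4]
opening: 0.06
t: 11.47
eef_pos: [0.4362, 0.0657, 0.216]
orientation: [[-0.861, -0.508, 0.001], [-0.508, 0.861, 0.0], [-0.001, 0.0, -1.0]]
force: [0.7, -0.7, -0.5]
opening: 0.0599
t 11.57 pos [0.4355 0.0655 0.2147] yaw 120.55 F [ 0.9 -0.4 -0.1] open 59.8
roll 29.05
in target-yaw tool axes mm [-202.8  -68.1    4.7]
now tool axes mm [-144.2 -158.1    4.3] q [-0.68 -0.13  0.4   1.94  0.05  1.32  1.8 ]
```

View pics/l11.png

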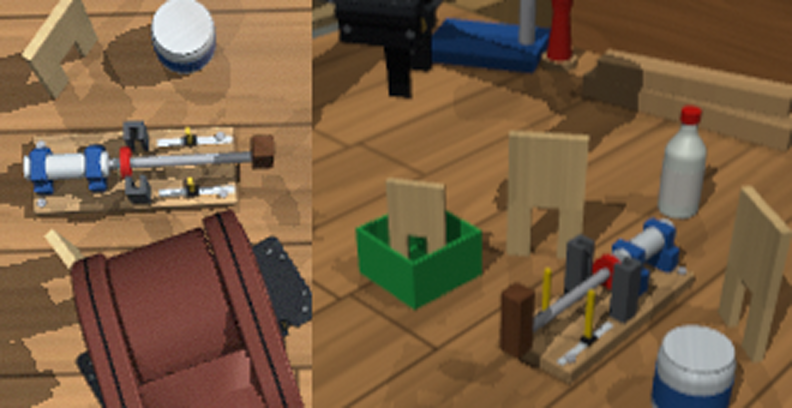

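```bash
python3 -m creep '[{"x":0,"y":0,"z":0,"roll":5.8},{"x":0,"y":0,"z":0,"roll":5.8},{"x":0,"y":0,"z":0,"roll":5.8},{"x":0,"y":0,"z":0,"roll":5.8},{"x":0,"y":0,"z":0,"roll":5.8}]'
python3 -m creep '[{"x":-15,"y":-5,"z":0,"roll":0},{"x":-25,"y":-8,"z":0,"roll":0},{"x":-25,"y":-8,"z":0,"roll":0},{"x":-25,"y":-8,"z":0,"roll":0},{"x":-25,"y":-9,"z":0,"roll":0}]'
python3 -m creep '[{"x":-25,"y":-9,"z":0,"roll":0},{"x":-25,"y":-9,"z":0,"roll":0},{"x":-20,"y":-7,"z":0,"roll":0},{"x":-15,"y":-5,"z":0,"roll":0},{"x":-3,"y":0,"z":0,"roll":0}]' 
python3 -m creep '[{"x":0,"y":0,"z":0,"roll":0},{"x":0,"y":0,"z":0,"roll":0}]' 
python3 look.py 12;python3 rel.py 0.640 0.0027 0.06 91.5
```

```text
t: 11.98
eef_pos: [0.4354, 0.0655, 0.2144]
orientation: [[-1.0, -0.022, -0.003], [-0.022, 1.0, -0.001], [0.003, -0.001, -1.0]]
force: [-0.3, -0.4, 0.4]
opening: 0.0602
t: 12.4
eef_pos: [0.5526, 0.0305, 0.2143]
orientation: [[-1.0, -0.027, -0.002], [-0.027, 1.0, -0.001], [0.002, -0.001, -1.0]]
force: [0.6, 0.4, 0.4]
opening: 0.06
t: 12.82
eef_pos: [0.6418, 0.0017, 0.2133]
orientation: [[-1.0, -0.025, -0.003], [-0.025, 1.0, -0.002], [0.003, -0.002, -1.0]]
force: [-0.4, -0.3, -0.5]
opening: 0.0599
t: 12.98
eef_pos: [0.64, 0.0035, 0.2148]
orientation: [[-1.0, -0.027, -0.002], [-0.027, 1.0, -0.0], [0.002, -0.0, -1.0]]
force: [-0.7, -0.2, 0.3]
opening: 0.0598
t 13.08 pos [0.6401 0.0037 0.2157] yaw 91.57 F [ 0.2 -0.3 -0.7] open 60.2
roll 0.07
in target-yaw tool axes mm [ 1.000e-01 -1.000e+00  1.557e+02]
now tool axes mm [  0.   -1.1 155.7] q [-0.47  0.33  0.51  1.49 -0.16  1.36  1.65]
```

View pics/l12.png

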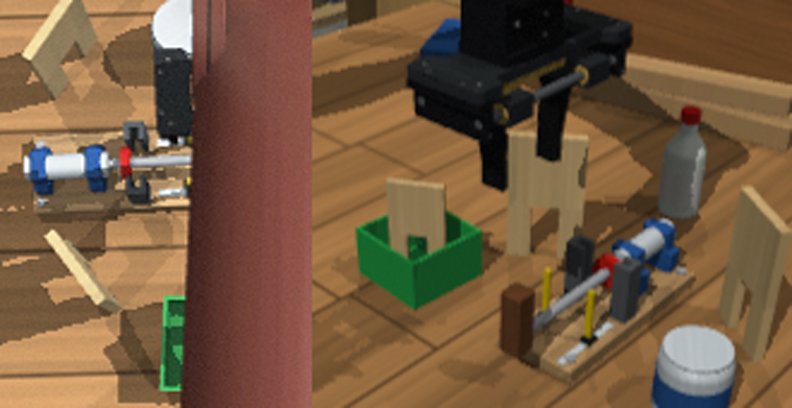

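```bash
python3 -m creep '[{"x":0,"y":-1,"z":20,"roll":0},{"x":0,"y":0,"z":30,"roll":0},{"x":0,"y":0,"z":30,"roll":0},{"x":0,"y":0,"z":20,"roll":0},{"x":0,"y":0,"z":0,"roll":0}]'
python3 look.py 13;python3 rel.py 0.640 0.0027 0.058 91.5
```

```text
t: 13.5
eef_pos: [0.6376, 0.003, 0.1116]
orientation: [[-1.0, -0.028, -0.007], [-0.028, 1.0, -0.0], [0.007, -0.0, -1.0]]
force: [-0.8, -0.4, 0.0]
opening: 0.0597
t 13.6 pos [0.6405 0.0026 0.1164] yaw 91.57 F [-0.  -0.2  1.6] open 59.9
roll 0.07
in target-yaw tool axes mm [ 0.5  0.1 58.4]
now tool axes mm [ 0.4  0.1 58.4] q [-0.45  0.4   0.49  1.62 -0.2   1.18  1.68]
```

View pics/l13.png

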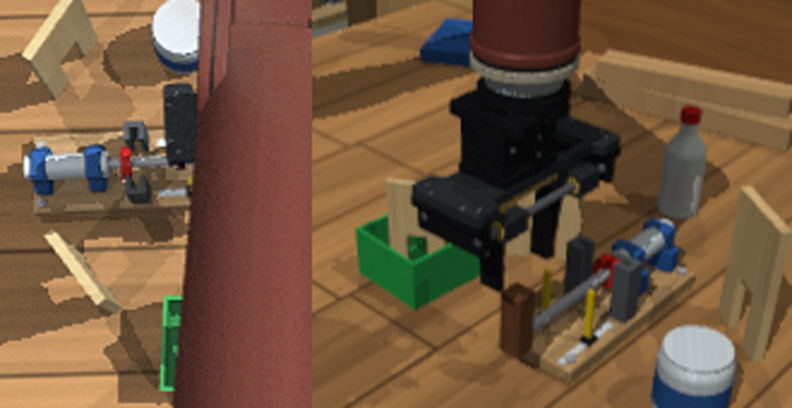

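The jaws straddle the grip symmetrically: tips at (492,288) and (542,255), grip top at (518,292). Descending to grip.

```bash
python3 -m creep '[{"x":0,"y":0,"z":15,"roll":0},{"x":0,"y":0,"z":18,"roll":0},{"x":0,"y":0,"z":15,"roll":0},{"x":0,"y":0,"z":8,"roll":0},{"x":0,"y":0,"z":0,"roll":0}]'
python3 look.py 14;python3 rel.py 0.640 0.0027 0.058 91.5
```

```text
t: 14.02
eef_pos: [0.6409, 0.0025, 0.06]
orientation: [[-1.0, -0.027, -0.0], [-0.027, 1.0, 0.0], [0.0, 0.0, -1.0]]
force: [-1.6, 0.2, -0.3]
opening: 0.06
t 14.12 pos [0.6419 0.0023 0.0615] yaw 91.55 F [ 0.1 -0.7 -0.2] open 60.0
roll 0.05
in target-yaw tool axes mm [1.9 0.5 3.5]
now tool axes mm [1.9 0.5 3.5] q [-0.44  0.45  0.47  1.67 -0.23  1.08  1.7 ]
```

View pics/l14.png

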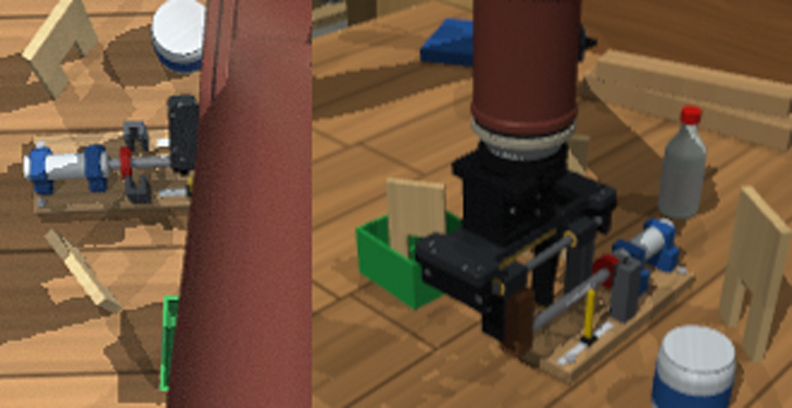

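```bash
python3 -m creep '[{"x":1,"y":0,"z":2,"roll":0},{"x":0,"y":0,"z":0,"roll":0},{"x":0,"y":0,"z":0,"roll":0},{"x":0,"y":0,"z":0,"roll":0},{"x":0,"y":0,"z":0,"roll":0}]' 0 35
python3 -m creep '[{"x":0,"y":0,"z":0,"roll":0},{"x":0,"y":0,"z":0,"roll":0},{"x":0,"y":0,"z":0,"roll":0},{"x":0,"y":0,"z":0,"roll":0},{"x":0,"y":0,"z":0,"roll":0}]'; python3 rel.py 0.6418 -0.0672 0.0593 91.5
```

```text
t: 14.53
eef_pos: [0.6402, 0.0023, 0.0582]
orientation: [[-1.0, -0.027, 0.0], [-0.027, 1.0, 0.0], [-0.0, 0.0, -1.0]]
force: [-0.8, 0.6, -0.3]
opening: 0.0343
t: 14.95
eef_pos: [0.6401, 0.003, 0.0579]
orientation: [[-1.0, -0.028, 0.0], [-0.028, 1.0, 0.001], [-0.0, 0.001, -1.0]]
force: [-1.2, 2.9, 2.3]
opening: 0.0239
t 14.95 pos [0.6401 0.003  0.0579] yaw 91.58 F [-1.2  2.9  2.3] open 23.9
roll 0.08
in target-yaw tool axes mm [  0.2 -70.2  -1.4]
now tool axes mm [  0.3 -70.2  -1.4] q [-0.44  0.45  0.47  1.67 -0.23  1.07  1.7 ]
```

Gripped (23.9 mm opening). Pulling about 66 mm, then measuring the collar against the posts.

```bash
python3 -m creep '[{"x":0,"y":-8,"z":0,"roll":0},{"x":0,"y":-14,"z":0,"roll":0},{"x":0,"y":-14,"z":0,"roll":0},{"x":0,"y":-14,"z":0,"roll":0},{"x":0,"y":-8,"z":0,"roll":0}]'
python3 -m creep '[{"x":0,"y":-8,"z":0,"roll":0},{"x":0,"y":0,"z":0,"roll":0},{"x":0,"y":0,"z":0,"roll":0}]'; python3 rel.py 0.6418 -0.0672 0.0593 91.5; python3 look.py 15
python3 - <<'E'
from h import *
for c,(y,x) in(("top",(170,215)),("scene",(160,265))):
    im=cv2.imread(f'pics/{c}15.png')[y:y+60,x:x+80]
    cv2.imwrite(f'pics/z15{c}.png',cv2.resize(im,None,fx=9,fy=9,interpolation=2))
E
```

```text
t: 15.37
eef_pos: [0.6415, -0.056, 0.0579]
orientation: [[-1.0, -0.027, -0.0], [-0.027, 1.0, 0.001], [0.0, 0.001, -1.0]]
force: [-1.5, 6.8, 3.5]
opening: 0.0233
t: 15.62
eef_pos: [0.6417, -0.0629, 0.0579]
orientation: [[-1.0, -0.027, -0.0], [-0.027, 1.0, 0.001], [0.0, 0.001, -1.0]]
force: [-1.5, 6.5, 3.6]
opening: 0.0235
t 15.62 pos [ 0.6417 -0.0629  0.0579] yaw 91.56 F [-1.5  6.5  3.6] open 23.5
roll 0.06
in target-yaw tool axes mm [ 0.  -4.3 -1.4]
now tool axes mm [ 0.  -4.3 -1.4] q [-0.34  0.47  0.49  1.66 -0.24  1.08  1.81]
```

View pics/z15top.png

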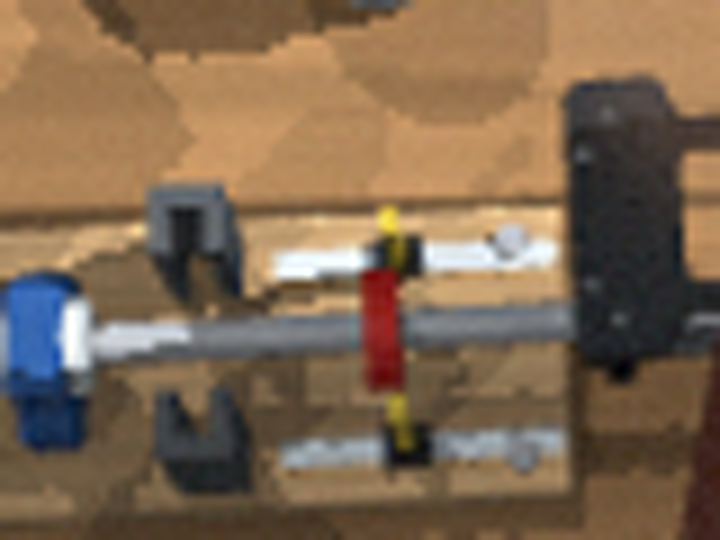

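View pics/z15scene.png

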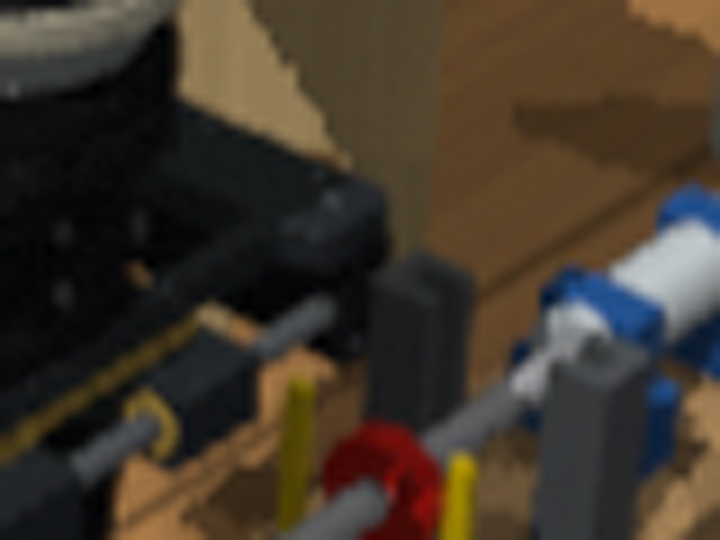

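```bash
python3 -m creep '[{"x":0,"y":-3.5,"z":0,"roll":0},{"x":0,"y":0,"z":0,"roll":0},{"x":0,"y":0,"z":0,"roll":0},{"x":0,"y":0,"z":0,"roll":0}]'; python3 rel.py 0.6418 -0.0672 0.0593 91.5; python3 look.py 16
cat > chk.py <<'E'
from fit import *
import sys
n=sys.argv[1]; q=r.x; k=9
for c,(y,x) in(("top",(170,215)),("scene",(185,285))):
    im=cv2.imread(f'pics/{c}{n}.png')
    h=cv2.cvtColor(im,cv2.COLOR_BGR2HSV); m=((h[...,0]<6)|(h[...,0]>174))&(h[...,1]>170)&(h[...,2]>70)
    M=np.zeros_like(m);M[y:y+60,x:x+80]=m[y:y+60,x:x+80]; v,u=np.nonzero(M)
    print(c,'red',u.mean(),v.mean(),len(u))
    # predicted silhouette centroid for collar at offsets
    for off in(-.006,-.003,0,.003,.006):
        a=np.linspace(0,2*np.pi,40); pts=np.array([W(q,(.02-q[3]+off+s*.005,.018*np.cos(t),.055+.018*np.sin(t))) for s in(-1,1) for t in a])
        g=np.zeros(im.shape[:2],np.uint8); P=proj(c,pts); hull=cv2.convexHull((P*16).astype(np.int32).reshape(-1,1,2)); big=np.zeros((im.shape[0]*4,im.shape[1]*4),np.uint8); cv2.fillPoly(big,[cv2.convexHull(np.round(P*4+1.5).astype(np.int32).reshape(-1,1,2))],1)
        vv,uu=np.nonzero(big); print('  off',off,(uu.mean()-1.5)/4,(vv.mean()-1.5)/4, 'u-range',uu.min()/4,uu.max()/4)
    b=cv2.resize(im[y:y+60,x:x+80],None,fx=k,fy=k,interpolation=2)
    for l in((.02-q[3],.0275,.08),(.02-q[3],-.0275,.08),(.02-q[3],.0275,.018),(.02-q[3],-.0275,.018)):
        p=proj(c,W(q,l))[0]; cv2.circle(b,tuple(((p-[x,y]+.5)*k).astype(int)),3,(255,0,255),-1)
    cv2.imwrite(f'pics/k{n}{c}.png',b)
E
python3 chk.py 16
```

```text
t: 16.05
eef_pos: [0.6418, -0.0655, 0.0579]
orientation: [[-1.0, -0.028, -0.001], [-0.028, 1.0, 0.002], [0.001, 0.002, -1.0]]
force: [-1.9, 6.9, 3.3]
opening: 0.0239
t 16.05 pos [ 0.6418 -0.0655  0.0579] yaw 91.61 F [-1.9  6.9  3.3] open 23.9
roll 0.11
in target-yaw tool axes mm [ 0.  -1.7 -1.4]
now tool axes mm [ 0.  -1.7 -1.4] q [-0.34  0.47  0.49  1.66 -0.24  1.08  1.82]
top red 258.16279069767444 206.1627906976744 43
  off -0.006 260.7769019019019 205.99411911911912 u-range 258.75 263.5
  off -0.003 259.6506797583082 206.02907854984895 u-range 257.75 262.25
  off 0 258.51377952755905 206.1751968503937 u-range 256.5 261.25
  off 0.003 257.3810667340748 206.2362234580384 u-range 255.5 260.0
  off 0.006 256.2392156862745 206.26568627450982 u-range 254.25 259.0
scene red 308.73015873015873 212.34920634920636 63
  off -0.006 304.2840314136126 216.36742707554225 u-range 297.5 311.75
  off -0.003 305.0660935738444 215.84070838030814 u-range 298.25 312.5
  off 0 305.80507915567284 215.28953071993968 u-range 299.0 313.25
  off 0.003 306.55895155185465 214.762963663891 u-range 299.75 314.0
  off 0.006 307.3213814549567 214.19275348661893 u-range 300.5 314.75
```

```bash
python3 -c "
import cv2,numpy as np
cv2.imwrite('pics/kk16.png',cv2.resize(np.vstack([cv2.imread('pics/k16top.png'),cv2.imread('pics/k16scene.png')]),(396,594)))"; ls pics | tail -3
```

```text
top9.png
z15scene.png
z15top.png
```

View pics/k16top.png

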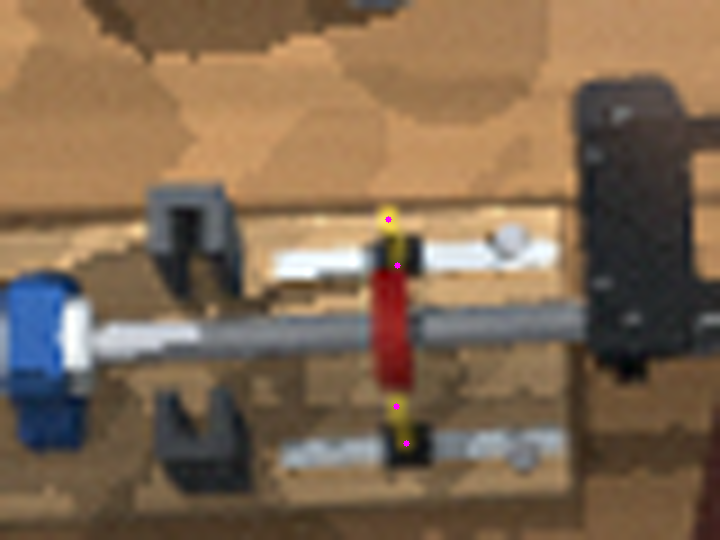

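View pics/k16scene.png

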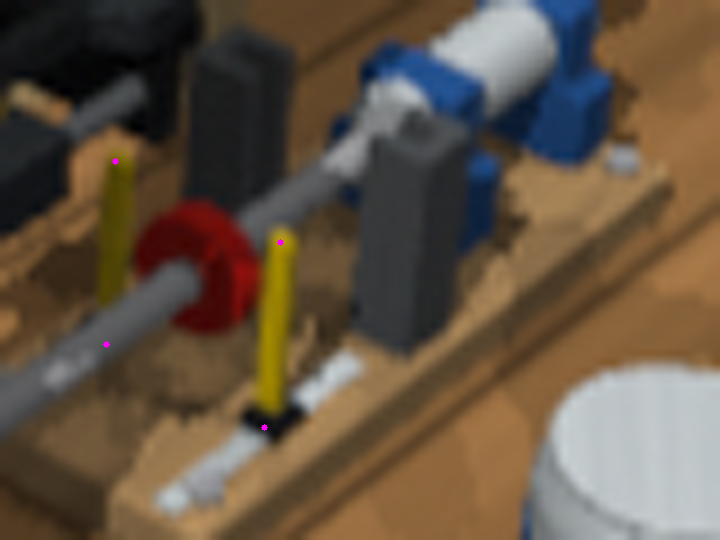

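Top puts the collar 1 to 2 mm short, scene about 3 mm, and the state 1.7 mm. I pull 2 mm more.

```bash
python3 -m creep '[{"x":0,"y":-2,"z":0,"roll":0},{"x":0,"y":0,"z":0,"roll":0},{"x":0,"y":0,"z":0,"roll":0},{"x":0,"y":0,"z":0,"roll":0},{"x":0,"y":0,"z":0,"roll":0}]'; python3 rel.py 0.6418 -0.0672 0.0593 91.5; python3 look.py 17; python3 chk.py 17|grep -E 'red|off 0 '
```

```text
t: 16.57
eef_pos: [0.6418, -0.0675, 0.0579]
orientation: [[-1.0, -0.028, -0.001], [-0.028, 1.0, 0.002], [0.001, 0.002, -1.0]]
force: [-1.9, 6.9, 4.1]
opening: 0.0239
t 16.57 pos [ 0.6418 -0.0675  0.0579] yaw 91.62 F [-1.9  6.9  4.1] open 23.9
roll 0.12
in target-yaw tool axes mm [ 0.   0.3 -1.4]
now tool axes mm [ 0.   0.3 -1.4] q [-0.34  0.47  0.49  1.66 -0.24  1.08  1.82]
top red 258.7906976744186 205.48837209302326 43
  off 0 258.51377952755905 206.1751968503937 u-range 256.5 261.25
scene red 308.26984126984127 212.96825396825398 63
  off 0 305.80507915567284 215.28953071993968 u-range 299.0 313.25
```

View pics/k17top.png

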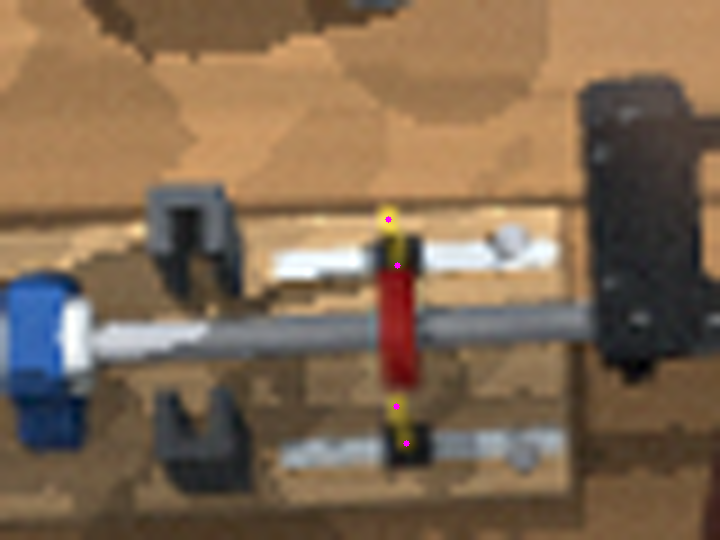

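View pics/l17.png

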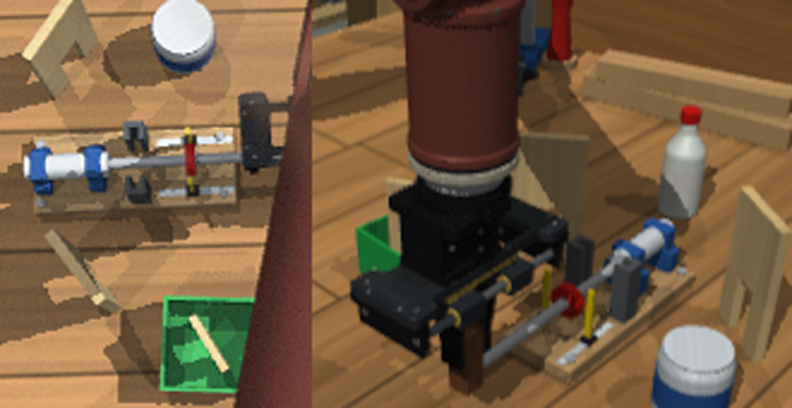

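The collar (centre about 398 px in the k17top crop) lies midway between the posts (about 397.5 px). The plate stands in the tub and the bystanders are unmoved. Handing in.

```bash
python3 -c "
from cell import env
print(env.job_done()); s=env.state(); print(s['t'],s['eef_pos'],s['opening'],s['force'])"
```

```text
the job is handed in; nothing more can be done
None
the job is handed in; nothing more can be done
```

I finished the job and handed it in at about 16.6 s. No verdict was reported.

- **Plate:** I lifted it straight out of the guide. I lowered it into the green tub until its foot was within a few mm of the floor, then let go. The last top picture shows it standing inside the tub, clear of the arm.
- **Rod:** I took it by the wooden grip (23.9 mm opening, grip set to 35 N) and pulled it out about 70 mm. The arm was still holding it, with about 7 N of spring pull on the wrist.
- **Collar position:** In the last top picture the collar's centre is within about 1 mm of the line between the yellow posts, and the arm's reported position agrees to 0.3 mm. The automatic colour measurement agrees in top. In scene it read about 2.5 px off, which I put down to the rod and a post hiding part of the collar. The collar's outline, checked by eye one step earlier, fitted in both views to within about 3 mm, before the last 2 mm pull.
- **Bystanders:** The glue bottle and paint tin look unmoved in the last pictures. The horse was outside the crops I viewed at the end, but the arm never went near it.
- **Disagreement:** Judged from the pictures, the fingertips were about 36 mm higher than the reported tool position implied. I went by the pictures for both grasps.

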